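Check-weigh a filled tub

ROBOT

A 6-joint arm with a two-finger parallel gripper is mounted at the origin on the work surface. World frame = base frame: x ahead of the robot, y to its left, z up, the work surface at z = 0. Lengths are in mm, angles in rad, forces in N, time in s.
With the tool pointing down it reaches from about 300 to 775 mm from the base axis. Payload 14.6 kg.
Tool frame: the origin (TCP) lies between the finger pads; the fingertips stand 11 mm ahead of it and the grasp point (between the pads) lies 8 mm behind it; z points along the fingers, y is the line along which they close (so a half turn about z gives the same grasp; the last joint's range is limited). The gripper opens to 94 mm and grips with 3 to 60 N. Pads are 16 mm wide; open, the fingers measure 119 mm over their backs; the gripper's body (75 mm by 177 mm) begins 78 mm behind the grasp point.
Start: joints at [1.227, 0.3, 1.521, -0, 1.321, -0.067], TCP at [150.301, 529.055, 216.446] pointing down, gripper open.
Joint ranges: [-3.03, 3.03], [-0.79, 2.21], [0.23, 2.52], [-1.04, 4.18], [0, 3.07], [-2.55, 2.55]. Speed limits (rad/s): [2.22, 2.22, 2.57, 3.14, 3.14, 3.14].

INTERFACE

Orientations are given as [roll, pitch, yaw] about the fixed x, y, z axes, in that order (R = Rz(yaw) Ry(pitch) Rx(roll)).
In Python, from cell import manip gives the robot as it stands. The module is installed in compiled form; this text tells all that it offers.
- The arm moves only by the tool arm_command, never from a script. Its argument "rows" is one flat list of numbers, 5 for each row, row after row: the shift along the world's x, y, z in mm, then the turn about the world's z in degrees, then the finger opening in mm, from 0 to 94. In form: [dx, dy, dz, twist, jaw, dx, dy, dz, twist, jaw, ...]. A call has 1 to 5 rows; each row shifts and turns the commanded pose from where the row before left it; what a row does not reach is not made up. A row lasts 1/8 s, in which the tool goes at most 62.5 mm and 10.7 degrees, less where a joint would pass 70% of its speed; a pose out of reach is approached as far as the arm can. A call is refused whole if a number of a shift passes 62.5 or a number of a turn 10.7, either way. A call with a gripper value outside its range is refused whole. The fingers move at their own pace and stop on an object; "newtons" is the grip in N (left out, the last holds). Time passes only in rows, so rows that do not move let the fingers close. It gives the time, the measured TCP pose, the force and the opening at its end, in the units of the state.
- manip.read_state(): the state, without advancing time (a new reading comes with each control period).
- manip.camera(name): name is "scene" or "top"; returns a dict with "image" (480x640x3 uint8, blue, green, red), "z_map" (480x640 float32, mm along the optical axis (not along the pixel's ray), 0 where there is no reading), "fx", "fy", "cx", "cy" (pixels), "pose" (4x4, takes a point from camera to world coordinates). Camera axes: x right, y down, z forward; pixel columns grow to the right and rows downward; lengths in mm; the calibration is good to about 2 mm. A picture is of the moment at which its call begins.
- manip.sign_off(): hands the job in, once; it reports no verdict.
The state is a dict: "clock": time; "joints": joint angles; "qd": joint speeds; "effort": joint torques, N m; "eef_pos": TCP position; "eef_rot": TCP orientation; "wrist_force": force on the tool from outside, world axes, zero at the start; "moment": the same for the moment, N m; "finger_gap": finger opening in mm.
Only numpy, scipy, OpenCV 4.12 (cv2) and the standard library are available. Lean on these libraries where they do the work, as an engineer would, in place of code of your own. Each camera call takes 0.05 s, during which the arm holds its last target. There are 200 camera calls.

TASK

Check-weigh the filled tub: push the white tub with the yellow lid across the top of the grey scale until it stands centred inside the black ring, sliding it upright and never lifting it. Then, with the tub in the ring, press the green key on the display unit fully down and let it come back up. Leave the red key and everything else on the bench alone.

Things in the scene. Friction and masses are not known exactly. Their poses are not given: they have to be found in the camera images.
- tub: white round tub, closed, with yellow lid, loose, 0.35 to 0.7 kg, standing on the scale some 45 to 110 mm short of the ring's centre. Body diameter 124 mm from the foot up to 73 mm; lid diameter 132 mm from 73 mm to the top at 85 mm. Too wide for the gripper. Origin at the centre of its underside, z up
- ring (a point): centre of the black printed ring on the scale's top face (the ring is 156 mm inside diameter, flat, line about 4 mm wide), at the height of that face, 36 mm above the bench. The scale is a fixed grey platform 300 mm (x) by 320 mm (y), 36 mm high, the ring at its middle; x and y of this point lie along the scale's sides
- green_key_top (a point): centre of the top face of the round green key (diameter 28 mm) on the display unit. It presses straight down; 4 N takes it fully down; it springs back
- green_key (a joint): travel of the green key: 0 is up, 0.006 m is fully down
- red_key_top (a point): centre of the top face of the round red key, same size, 60 mm from the green one: not to be pressed
- red_key (a joint): travel of the red key: 0 is up, 0.006 m is fully down
- console: the display unit: fixed grey box 120 x 120 mm, 45 mm high, with a green display and the two keys on top, standing to the left or the right of the scale; origin at the centre of its underside
- cap_bin: open blue bin of screw caps, 120 x 120 x 50 mm, loose; bystander; origin at the underside
- white_bottle: white capped bottle, diameter 64, 125 mm tall, loose; bystander; origin at the underside
- blue_bottle: blue capped bottle, diameter 66, 120 mm tall, loose; bystander; origin at the underside
- amber_jar: amber jar with black cap, diameter 60, 80 mm tall, loose; bystander; origin at the underside
- weight: brass calibration weight, diameter 38, 56 mm tall, loose; bystander; origin at the underside
- pliers: blue-handled pliers lying flat, about 130 x 60 x 14 mm, jaws along its +x, loose; bystander; origin at the underside
- scoop: steel spoon with a wooden handle lying flat along its x axis, about 190 mm long, loose; bystander; origin at the underside

How it is judged:
By the outcome, as a careful person would: the job done as asked, in the order asked, and still so for the second after the job is handed in, with the robot touching nothing.
It also fails if it takes over 51 s, if anything falls off the work surface, if the arm or the gripper's body presses on something with over 40 N, if the wrist force passes 120 N, or if a joint passes its speed limit or range.

## Working session

There is one attempt and no reset: what is moved stays moved. The work goes in short steps, Python scripts to look and compute and a tool call to move; the robot and the scene stay as the last step left them, time stands still between calls to the robot, and variables do not carry over. Pictures are saved under pics/ and viewed, on a budget of 10 in all, crops included, one or two more only if the job needs it, and the job is handed in when it is done.

Besides the shell and the picture viewer there is one more tool, called after "Call:" as name(argument=value, ...) on one line, values as JSON. arm_command: Moves the arm, as the interface text tells. Its arguments: {"type":"object","properties":{"rows":{"type":"array","items":{"type":"number"}},"newtons":{"type":"number"}},"required":["rows"]}

```bash
mkdir -p pics; cat > h.py <<'E'
from cell import manip
import numpy as np, cv2
def world(c,u,v,z):
    P=c['pose'];d=P[:3,:3]@np.array([(u-c['cx'])/c['fx'],(v-c['cy'])/c['fy'],1.]);o=P[:3,3]
    return o+d*(z-o[2])/d[2]
def cloud(c):
    v,u=np.mgrid[:480,:640];z=c['z_map']
    p=np.stack([(u-c['cx'])/c['fx']*z,(v-c['cy'])/c['fy']*z,z],-1)
    return p@c['pose'][:3,:3].T+c['pose'][:3,3]
E
python3 - <<'E'
from h import *
for n in('top','scene'):
    c=manip.camera(n);cv2.imwrite(f'pics/{n}0.png',c['image']);np.save(n+'.npy',c,allow_pickle=True)
    print(n,c['fx'],c['pose'].round(2).tolist())
print(manip.read_state())
E
```

```text
top 462.26958644012046 [[0.02, -1.0, 0.04, 476.32], [-1.0, -0.02, 0.01, -34.07], [-0.0, -0.04, -1.0, 1356.5], [0.0, 0.0, 0.0, 1.0]]
scene 597.1759060369199 [[-0.77, 0.36, -0.52, 1298.35], [0.63, 0.45, -0.63, 879.12], [0.01, -0.81, -0.58, 942.64], [0.0, 0.0, 0.0, 1.0]]
{'clock': 0.1, 'joints': array([ 1.22743602e+00,  3.00422964e-01,  1.52149199e+00, -3.73348543e-05,
        1.32069123e+00, -6.65961229e-02]), 'qd': array([-1.07866034e-03, -9.19622185e-04, -3.74967042e-03, -7.97366404e-04,
       -2.66284068e-03,  9.63265638e-05]), 'effort': array([ 2.17876482e-04, -5.32649946e+01, -3.53277898e+01,  7.08684535e-02,
        2.35891604e-02, -3.04043715e-05]), 'eef_pos': array([150.2227003 , 528.86664252, 215.95041427]), 'eef_rot': array([-3.14057897e+00, -3.13631502e-05,  2.86483772e+00]), 'wrist_force': array([ 0.12638157, -1.35472267, -0.13548494]), 'moment': array([-0.01815712, -0.02465102, -0.02996918]), 'finger_gap': 94.49568499420351}
```

View pics/top0.png

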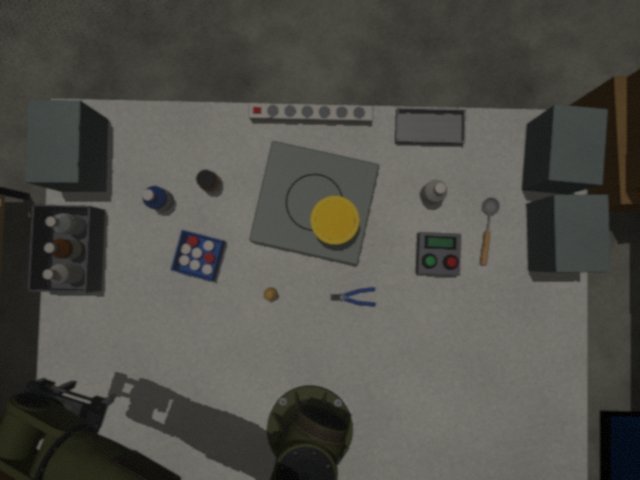

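View pics/scene0.png

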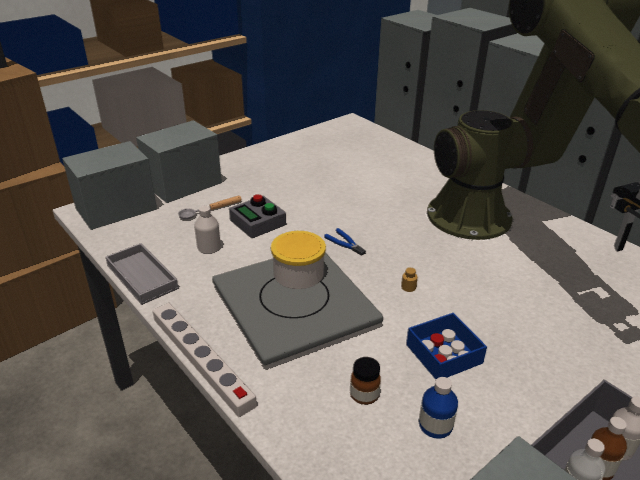

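The top view shows the scale at about (315,203), the lid at (335,220), the ring at (315,203), the green key at (430,261) and the red key at (452,262). The scene view shows the same layout with the tub clear of obstacles.

```bash
cat > m.py <<'E'
from h import *
def blob(m,near=None):
    n,l,s,ce=cv2.connectedComponentsWithStats(m.astype(np.uint8))
    i=1+np.argmax(s[1:,4]);return ce[i],s[i,4],l==i
def scan(c,name,lidonly=False):
    hsv=cv2.cvtColor(c['image'],cv2.COLOR_BGR2HSV);H,S,V=[hsv[...,i].astype(int) for i in range(3)]
    X=cloud(c);A=(X[...,0]>250)&(X[...,0]<800)&(abs(X[...,1])<450)
    yel=A&(H>20)&(H<35)&(S>150)&(V>80)&(X[...,2]>100)
    ce,n,m=blob(yel);P=X[m&(X[...,2]>112)]
    r=np.array([world(c,u,v,121) for v,u in np.argwhere(m)])
    (cx,cy),rad=cv2.minEnclosingCircle(r[:,:2].astype(np.float32))
    print(name,'lid z',np.median(P[:,2]),'circ',cx,cy,rad,'centroid',world(c,*ce,121)[:2])
    if lidonly:return
    for nm,k in(('green',(H>45)&(H<80)&(S>150)&(V>70)),('red',((H<6)|(H>174))&(S>150)&(V>60))):
        mm=A&k&(X[...,1]<-200)&(X[...,2]>25)&(X[...,2]<90)
        nn,l,s,cc=cv2.connectedComponentsWithStats(mm.astype(np.uint8))
        for i in range(1,nn):
            if s[i,4]>20:
                z=np.median(X[l==i][:,2]);print(nm,cc[i].round(1),s[i,4],'z',z,world(c,*cc[i],z).round(1))
    sc=A&(abs(X[...,2]-36)<9)&(X[...,0]>400)&(abs(X[...,1])<280)&(V<150)
    ce,n,m=blob(sc|yel)
    pts=np.array([world(c,u,v,36)[:2] for v,u in np.argwhere(m&~yel)],np.float32)
    print('scale',n,cv2.minAreaRect(pts))
    con=A&(X[...,2]>25)&(X[...,2]<60)&(X[...,1]<-200)&(V<140)
    ce,n,m=blob(con);print('console',n,world(c,*ce,45).round(1),cv2.minAreaRect(np.array([world(c,u,v,45)[:2] for v,u in np.argwhere(m)],np.float32)))
E
python3 - <<'E'
from m import *
for n in('top','scene'): scan(np.load(n+'.npy',allow_pickle=True).item(),n)
c=np.load('top.npy',allow_pickle=True).item();X=cloud(c)
for nm,(u,v) in dict(pliers=(350,297),weight=(271,294),wbot=(434,193)).items():print(nm,X[v,u].round(0))
I=cv2.resize(c['image'][130:280,240:480],None,fx=3.3,fy=3.3,interpolation=2);cv2.imwrite('pics/crop.png',cv2.convertScaleAbs(I,alpha=1.8))
E
```

```text
top lid z 122.02052953565828 circ 592.198974609375 -56.40297317504883 64.90035247802734 centroid [592.15498077 -56.58059934]
red [451.5 261.6] 76 z 67.36924995600782 [ 488.6 -385.8   67.4]
scale 11144 ((649.8060913085938, 3.0409088134765625), (318.5884704589844, 298.7415771484375), 78.80082702636719)
console 1646 [ 513.4 -352.8   45. ] ((511.1699523925781, -353.09930419921875), (123.7159652709961, 119.63761901855469), 88.39445495605469)
scene lid z 121.71762790756657 circ 597.743408203125 -50.2996826171875 71.17900085449219 centroid [607.50075642 -40.34696846]
green [268.9 205.6] 38 z 67.80931630961135 [ 491.8 -321.3   67.8]
red [257.3 197.6] 49 z 66.5507779092078 [ 491.2 -379.9   66.6]
scale 10147 ((655.1934814453125, 9.043975830078125), (329.5051574707031, 301.4912109375), 78.69095611572266)
console 1144 [ 525.5 -338.4   45. ] ((520.2697143554688, -345.7764587402344), (155.8314971923828, 136.7930145263672), 89.75086975097656)
pliers [ 379. -109.   -0.]
weight [386. 115.  55.]
wbot [ 674. -326.  104.]
```

View pics/crop.png

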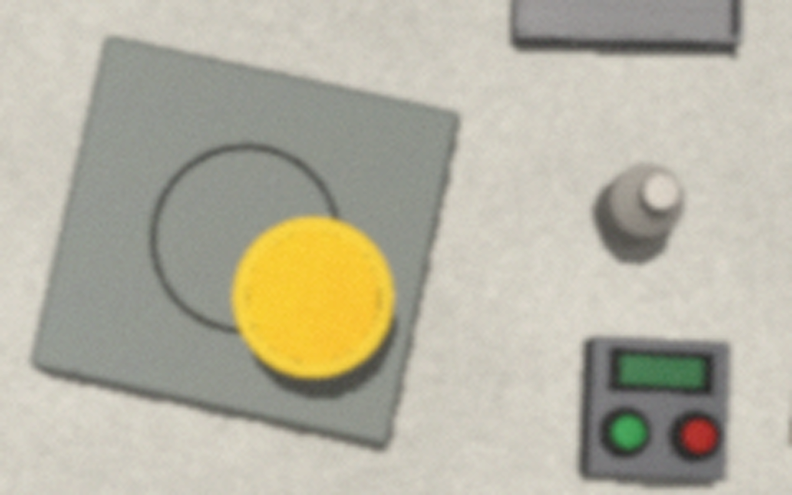

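Call:
arm_command(rows=[29, -49, 0, -9, 94, 29, -49, 0, -9, 94, 29, -49, 0, -9, 94, 29, -49, 0, -9, 94, 29, -49, 0, -9, 94])

```text
clock: 0.72
eef_pos: [295.8, 282.4, 216.4]
eef_rot: [-3.142, 0.0, 2.075]
wrist_force: [0.3, -0.1, 0.6]
finger_gap: 94.0
```

Call:
arm_command(rows=[29, -49, 0, -9, 94, 29, -49, 0, -9, 94, 29, -49, 0, -9, 94, 29, -49, 0, -9, 94, 29, -49, 0, -9, 94])

```text
clock: 1.35
eef_pos: [440.9, 37.2, 216.4]
eef_rot: [3.142, -0.0, 1.289]
wrist_force: [0.0, 0.8, 0.5]
finger_gap: 94.0
```

Call:
arm_command(rows=[29, -49, 0, -9, 94, 29, -49, 0, -9, 94, 29, -49, 0, -10, 94, 0, 0, 0, 0, 94, 0, 0, 0, 0, 94])

```text
clock: 1.98
eef_pos: [526.9, -107.6, 216.0]
eef_rot: [-3.141, 0.0, 0.806]
wrist_force: [-0.4, -0.3, 0.7]
finger_gap: 93.9
```

Call:
arm_command(rows=[7, -9, -20, 0, 94, 0, 0, -45, 0, 94, 0, 0, -50, 0, 94, 0, 0, -43, 0, 94, 0, 0, 0, 0, 94])

```text
clock: 2.6
eef_pos: [532.4, -116.0, 55.3]
eef_rot: [-3.136, 0.003, 0.807]
wrist_force: [0.1, -0.7, 0.3]
finger_gap: 94.2
```

```bash
cat > ring.py <<'E'
from m import *
def ring(c,lid):
    g=cv2.cvtColor(c['image'],cv2.COLOR_BGR2GRAY)
    b=cv2.morphologyEx(g,cv2.MORPH_BLACKHAT,np.ones((9,9),np.uint8))
    vu=np.argwhere(b>0.5*np.percentile(b[170:240,280:360],99));p=np.array([world(c,u,v,36)[:2] for v,u in vu])
    r=np.linalg.norm(p-[650,3],axis=1);dl=np.linalg.norm(p-lid,axis=1)
    k=(abs(r-80)<10)&(dl>80);p=p[k]
    A=np.c_[2*p,np.ones(len(p))];s=np.linalg.lstsq(A,(p**2).sum(1),rcond=None)[0]
    print('ring',len(p),s[:2],np.sqrt(s[2]+s[0]**2+s[1]**2))
E
python3 - <<'E'
from ring import *
c=np.load('top.npy',allow_pickle=True).item();ring(c,[592,-56.5])
h=cv2.cvtColor(c['image'],cv2.COLOR_BGR2HSV)[250:272,418:442].astype(int)
m=(h[...,0]>45)&(h[...,0]<80)&(h[...,1]>110)
ce,n,_=blob(m);u,v=ce+[418,250];print('green',n,u,v,world(c,u,v,67.5),cloud(c)[int(v),int(u)])
E
```

```text
ring 304 [650.68502297   2.06137815] 80.51018765407616
green 84 430.01190476190476 260.4761904761905 [ 490.20485053 -326.07160788   67.5       ] [ 491.50228871 -325.51573259   69.72501195]
```

Call:
arm_command(rows=[9, 9, 0, 0, 94, 6, 6, 0, 0, 94, 6, 6, 0, 0, 94, 6, 6, 0, 0, 94, 6, 6, 0, 0, 94])

```text
clock: 3.22
eef_pos: [567.8, -84.0, 59.1]
eef_rot: [3.141, 0.0, 0.805]
wrist_force: [-4.2, -4.9, 5.2]
finger_gap: 93.8
```

Call:
arm_command(rows=[5, 5, 0, 0, 94, 5, 5, 0, 0, 94, 5, 5, 0, 0, 94, 5, 5, 0, 0, 94, 0, 0, 0, 0, 94])

```text
clock: 3.85
eef_pos: [587.8, -63.7, 58.8]
eef_rot: [3.141, -0.001, 0.806]
wrist_force: [0.7, 0.1, -0.1]
finger_gap: 93.9
```

```bash
python3 - <<'E'
from m import *
for n in('top','scene'):
    c=manip.camera(n);cv2.imwrite(f'pics/{n}1.png',c['image'])
    scan(c,n,True)
print(manip.read_state()['eef_pos'])
E
```

```text
top lid z 122.26047199082223 circ 624.8092041015625 -25.119977951049805 64.60556030273438 centroid [643.93842711  -5.29120285]
scene lid z 122.12733516509473 circ 631.3118286132812 -19.861698150634766 70.42833709716797 centroid [634.91207349 -12.35194925]
[587.35513277 -63.77157767  58.4665251 ]
```

View pics/scene1.png

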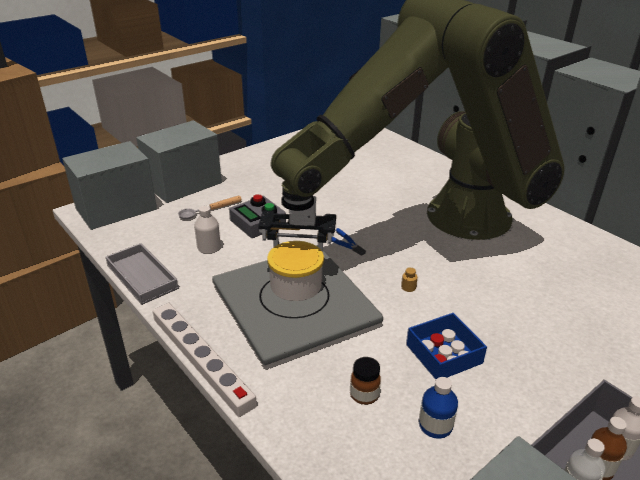

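The scene view shows the tub upright at (297,272), nested between the fingers, with the ring still partly ahead of it. About (26, 27) mm remain.

Call:
arm_command(rows=[5, 6, 0, 0, 94, 5, 5, 0, 0, 94, 5, 5, 0, 0, 94, 5, 5, 0, 0, 94, 4, 4, 0, 0, 94])

```text
clock: 4.58
eef_pos: [611.6, -38.5, 58.4]
eef_rot: [-3.142, 0.0, 0.805]
wrist_force: [-2.8, -2.7, 0.7]
finger_gap: 93.6
```

Call:
arm_command(rows=[1, 1, 0, 0, 94, 0, 0, 0, 0, 94, -15, -15, 0, 0, 94, -40, -40, 0, 0, 94, -40, -40, 0, 0, 94])

```text
clock: 5.2
eef_pos: [516.3, -133.6, 58.5]
eef_rot: [3.141, -0.001, 0.806]
wrist_force: [0.7, -0.0, -0.1]
finger_gap: 93.9
```

Call:
arm_command(rows=[0, 0, 40, 0, 94, -40, -20, 20, 0, 94, -40, -40, 40, 0, 94, -40, -40, 0, 0, 94, 0, 0, 0, 0, 94])

```text
clock: 5.82
eef_pos: [399.7, -230.9, 155.2]
eef_rot: [3.14, -0.0, 0.801]
wrist_force: [0.1, 0.8, -0.2]
finger_gap: 94.1
```

```bash
python3 - <<'E'
from ring import *
for n in('top','scene'):
    c=manip.camera(n);cv2.imwrite(f'pics/{n}2.png',c['image']);scan(c,n,n!='top')
    if n=='top':I=cv2.resize(c['image'][130:310,240:480],None,fx=3.3,fy=3.3,interpolation=2);cv2.imwrite('pics/crop2.png',cv2.convertScaleAbs(I,alpha=1.8))
    else:I=cv2.resize(c['image'][220:340,210:390],None,fx=4.4,fy=4.4,interpolation=2);cv2.imwrite('pics/crop2s.png',I)
print(manip.read_state()['eef_pos'])
E
```

```text
top lid z 122.05632048728239 circ 648.8439331054688 0.8148859739303589 65.49967193603516 centroid [6.48795252e+02 2.10639115e-01]
red [451.5 261.6] 82 z 66.96309961294878 [ 488.5 -385.9   67. ]
scale 11140 ((649.8060913085938, 3.0409088134765625), (318.5884704589844, 298.7415771484375), 78.80082702636719)
console 1458 [ 519.2 -357.    45. ] ((511.1845397949219, -353.15753173828125), (123.57952880859375, 119.6421890258789), 88.36626434326172)
scene lid z 121.99660009044601 circ 652.589599609375 6.230786323547363 70.80123138427734 centroid [656.84835105  11.62801635]
[ 401.38005518 -229.07583213  154.71612238]
```

View pics/crop2.png

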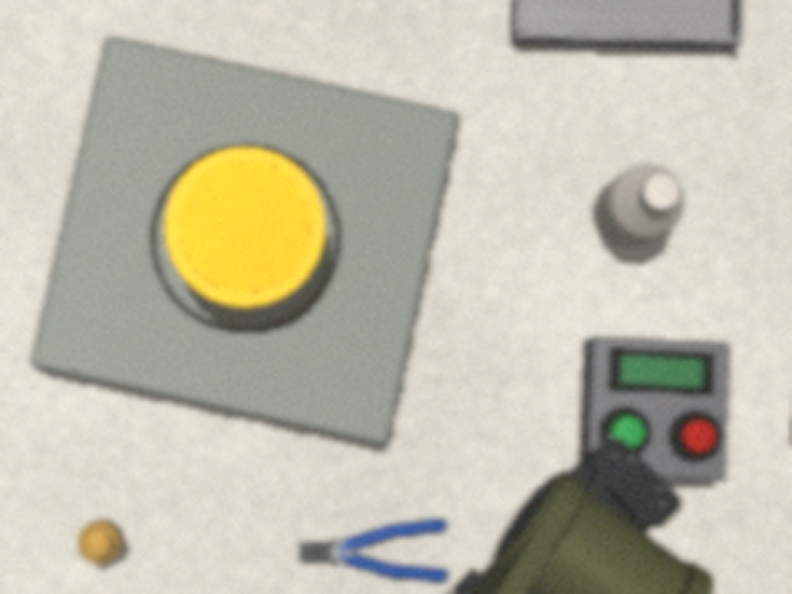

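View pics/crop2s.png

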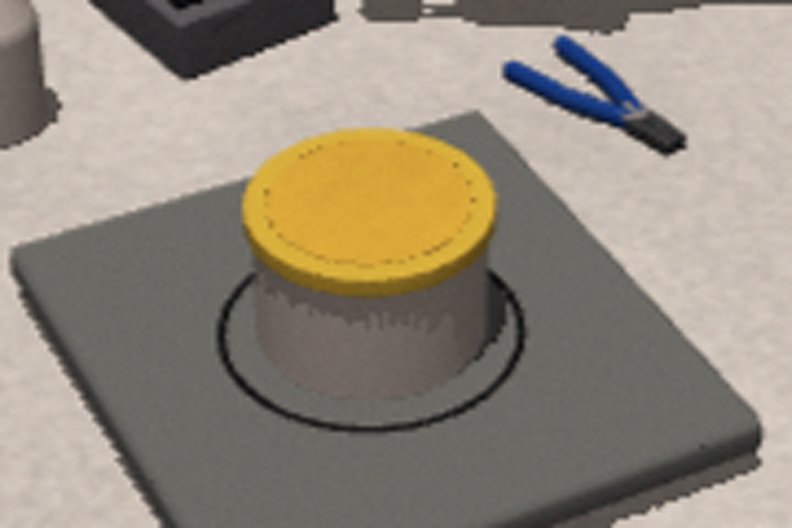

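The overhead crop shows the lid at (245,227), concentric with the ring at (246,238) once parallax is allowed for. The scene crop shows the foot inside the ring all round. The tub measures about 2–2.5 mm short of the ring centre. While I move above the key, I'll check that with the foot in the scene view.

Call:
arm_command(rows=[30, -32, 0, 0, 0, 30, -32, 0, 0, 0, 29, -33, 0, 0, 0, 0, 0, -30, 0, 0, 0, 0, -20, 0, 0])

```text
clock: 6.55
eef_pos: [491.2, -324.6, 102.4]
eef_rot: [-3.14, -0.0, 0.807]
wrist_force: [-0.4, 0.0, 0.1]
finger_gap: 47.5
```

Call:
arm_command(rows=[0, 0, 0, 0, 0, 0, 0, 0, 0, 0])

```text
clock: 6.8
eef_pos: [491.1, -325.6, 105.3]
eef_rot: [3.141, -0.0, 0.806]
wrist_force: [0.7, -0.3, -1.0]
finger_gap: 27.3
```

```bash
python3 - <<'E'
from h import *
c=manip.camera('scene');cv2.imwrite('pics/s3.png',c['image'])
g=lambda x,y:world(c,x/4.4+210,y/4.4+220,36)[:2]
print('foot front',g(372,398),'ring front mid-line',g(372,428),'gap',np.linalg.norm(g(372,398)-g(372,428)))
print('ring L,R',g(222,335),g(521,335)); print('body L/R at foot row',g(256,335),g(490,335))
print(manip.read_state())
I=cv2.resize(c['image'][130:280,180:380],None,fx=4,fy=4,interpolation=2);cv2.imwrite('pics/c3.png',I)
E
```

```text
foot front [683.46663658  48.3780233 ] ring front mid-line [697.52910047  66.85136951] gap 23.216748505653413
ring L,R [715.3187242  -42.25969681] [590.21715887  57.71297587]
body L/R at foot row [701.11569797 -30.90960308] [603.20839581  47.33126182]
{'clock': 6.85, 'joints': array([-6.47987573e-01,  4.94534040e-01,  1.52079651e+00,  1.11033850e-04,
        1.12474885e+00,  1.16685633e-01]), 'qd': array([-0.00658849, -0.00510422,  0.00172967, -0.00025446, -0.00224901,
       -0.00303254]), 'effort': array([ 1.71158295e-01, -5.99635291e+01, -3.18193781e+01,  7.47695030e-02,
        1.06752609e-02,  9.41450475e-03]), 'eef_pos': array([ 491.03632017, -325.79355427,  105.57516402]), 'eef_rot': array([ 3.14010136e+00, -2.75735764e-04,  8.06075502e-01]), 'wrist_force': array([ 0.10923567, -0.28148832, -0.22654938]), 'moment': array([-0.10261286,  0.16055952,  0.00327256]), 'finger_gap': 23.244110359559215}
```

View pics/c3.png

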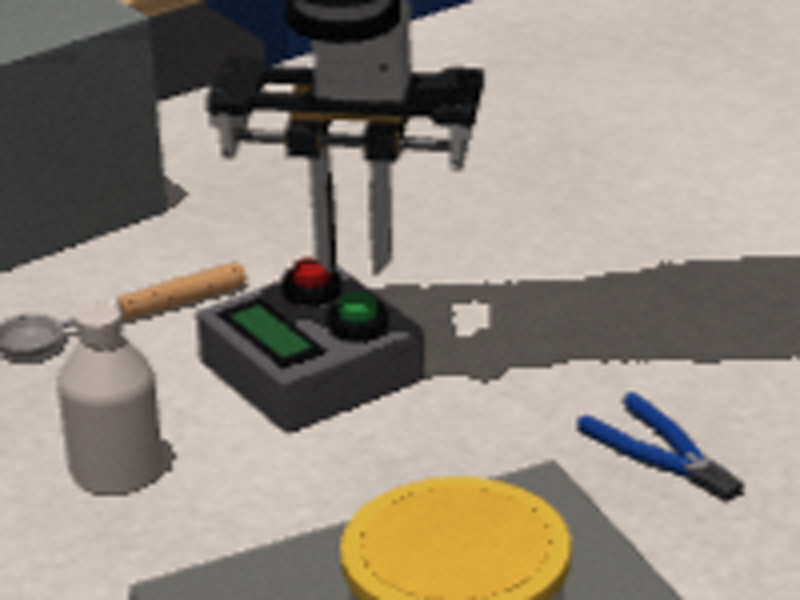

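The crop shows the fingers above and behind the green key at (358,310), with the red key at (312,275). The foot check gives about 23 mm of gap at the front instead of about 18. Both cameras therefore have the tub a few mm short, so I'll nudge it before pressing the key.

Call:
arm_command(rows=[0, 0, 50, 0, 94, 10, 50, 0, 0, 94, 10, 50, 0, 0, 94, 10, 50, 0, 0, 94, 10, 56, 0, 0, 94])

```text
clock: 7.48
eef_pos: [530.8, -118.5, 155.8]
eef_rot: [3.14, -0.001, 0.805]
wrist_force: [0.9, -0.0, -0.6]
finger_gap: 69.8
```

Call:
arm_command(rows=[0, 0, -40, 0, 94, 0, 0, -40, 0, 94, 0, 0, -17, 0, 94, 25, 25, 0, 0, 94, 0, 0, 0, 0, 94])

```text
clock: 8.1
eef_pos: [556.8, -94.2, 58.7]
eef_rot: [3.14, -0.001, 0.807]
wrist_force: [-0.4, -0.2, 0.3]
finger_gap: 93.8
```

Call:
arm_command(rows=[25, 25, 0, 0, 94, 0, 0, 0, 0, 94, 0, 0, 0, 0, 94])

```text
clock: 8.48
eef_pos: [579.9, -70.7, 58.0]
eef_rot: [3.141, -0.0, 0.805]
wrist_force: [0.2, -0.3, 0.7]
finger_gap: 94.1
```

Call:
arm_command(rows=[12, 13, 0, 0, 94, 10, 11, 0, 0, 94, 5, 5, 0, 0, 94, 3, 3, 0, 0, 94, 3, 3, 0, 0, 94])

```text
clock: 9.1
eef_pos: [613.2, -35.2, 57.4]
eef_rot: [-3.142, 0.0, 0.805]
wrist_force: [-0.5, -2.5, -0.9]
finger_gap: 93.8
```

Call:
arm_command(rows=[0, 0, 0, 0, 94, 0, 0, 0, 0, 94])

```text
clock: 9.35
eef_pos: [613.2, -35.1, 57.5]
eef_rot: [-3.142, -0.0, 0.805]
wrist_force: [-0.8, -0.8, -0.3]
finger_gap: 94.2
```

Call:
arm_command(rows=[-15, -15, 0, 0, 94, -35, -35, 0, 0, 94, -35, -35, 0, 0, 94, 0, 0, 50, 0, 94, 0, 0, 0, 0, 94])

```text
clock: 9.98
eef_pos: [529.6, -120.9, 111.1]
eef_rot: [3.136, -0.003, 0.804]
wrist_force: [0.5, -0.3, -0.9]
finger_gap: 94.3
```

Call:
arm_command(rows=[-10, -50, 40, 0, 0, -10, -50, 0, 0, 0, -10, -50, 0, 0, 0, -8, -46, -20, 0, 0, 0, 0, -20, 0, 0])

```text
clock: 10.6
eef_pos: [489.6, -316.7, 104.8]
eef_rot: [-3.142, 0.0, 0.802]
wrist_force: [0.7, 0.0, 0.5]
finger_gap: 47.5
```

```bash
python3 - <<'E'
from m import *
for n in('top','scene'):
    c=manip.camera(n);cv2.imwrite(f'pics/{n}4.png',c['image']);scan(c,n,True)
I=cv2.resize(c['image'][220:340,210:390],None,fx=4.4,fy=4.4,interpolation=2);cv2.imwrite('pics/c4.png',I)
print(manip.read_state()['eef_pos'])
E
```

```text
top lid z 121.92467913803011 circ 649.8980712890625 3.454392194747925 65.53780364990234 centroid [649.68719897   3.25290052]
scene lid z 122.17087460098571 circ 653.498046875 9.104764938354492 70.92890167236328 centroid [657.87490106  13.21463006]
[ 489.40655445 -313.92416672  103.38482932]
```

View pics/c4.png

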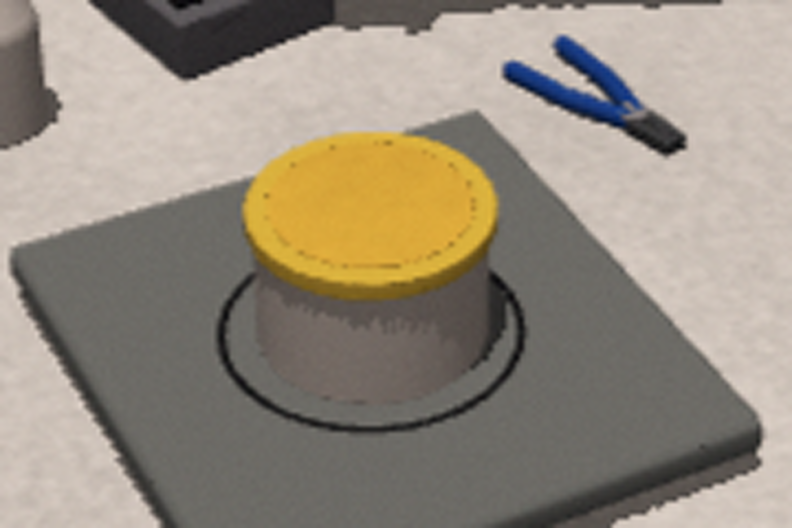

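The crop shows the tub centred, with its foot clear inside the ring all round. The top view puts it at (649.8, 3.3), against the ring at about (650.3, 2.5). Next is the key.

Call:
arm_command(rows=[0, 0, 0, 0, 0, 0, 0, 0, 0, 0, 0, 0, 0, 0, 0, 0, 0, 0, 0, 0])

```text
clock: 11.2
eef_pos: [490.7, -314.1, 106.5]
eef_rot: [3.141, -0.0, 0.806]
wrist_force: [-0.0, 0.4, 0.1]
finger_gap: 1.3
```

Call:
arm_command(rows=[0, -12, 0, 0, 0, 0, 0, -20, 0, 0, 0, 0, -3, 0, 0, 0, 0, 0, 0, 0])

```text
clock: 11.7
eef_pos: [490.6, -326.6, 83.3]
eef_rot: [-3.142, 0.0, 0.805]
wrist_force: [-0.6, -0.5, -0.1]
finger_gap: 0.3
```

Call:
arm_command(rows=[0, 0, -2, 0, 0, 0, 0, -2, 0, 0, 0, 0, 0, 0, 0])

```text
clock: 12.08
eef_pos: [490.6, -326.2, 79.1]
eef_rot: [-3.142, 0.0, 0.805]
wrist_force: [-0.1, -0.7, -0.5]
finger_gap: 0.2
```

Call:
arm_command(rows=[0, 0, -2, 0, 0, 0, 0, 0, 0, 0])

```text
clock: 12.32
eef_pos: [490.7, -326.3, 77.2]
eef_rot: [3.141, -0.0, 0.805]
wrist_force: [-0.6, -1.2, 1.4]
finger_gap: 0.0
```

Call:
arm_command(rows=[0, 0, -2, 0, 0, 0, 0, 0, 0, 0])

```text
clock: 12.58
eef_pos: [490.7, -326.3, 75.1]
eef_rot: [3.141, -0.0, 0.805]
wrist_force: [0.1, 0.1, 2.0]
finger_gap: 0.2
```

Call:
arm_command(rows=[0, 0, -2, 0, 0, 0, 0, 0, 0, 0])

```text
clock: 12.82
eef_pos: [490.7, -326.3, 73.1]
eef_rot: [3.141, -0.0, 0.805]
wrist_force: [0.5, -0.4, 3.0]
finger_gap: 0.3
```

Call:
arm_command(rows=[0, 0, -1, 0, 0, 0, 0, 0, 0, 0])

```text
clock: 13.08
eef_pos: [490.7, -326.3, 72.3]
eef_rot: [3.141, -0.0, 0.805]
wrist_force: [0.9, 0.6, 4.4]
finger_gap: 0.4
```

Not bottomed yet, so I'll go on until the force rises sharply.

Call:
arm_command(rows=[0, 0, -1, 0, 0, 0, 0, 0, 0, 0])

```text
clock: 13.32
eef_pos: [490.8, -326.4, 72.1]
eef_rot: [3.141, -0.0, 0.805]
wrist_force: [-2.1, 2.9, 13.2]
finger_gap: 0.3
```

Call:
arm_command(rows=[0, 0, -1, 0, 0, 0, 0, 0, 0, 0])

```text
clock: 13.58
eef_pos: [490.8, -326.4, 71.9]
eef_rot: [3.14, -0.0, 0.805]
wrist_force: [-7.0, 3.6, 22.3]
finger_gap: 0.3
```

Bottomed at TCP z ≈ 72, with 22 N on the tool. Releasing now.

Call:
arm_command(rows=[0, 0, 5, 0, 0, 0, 0, 15, 0, 0, 0, 0, 40, 0, 0, 0, 0, 40, 0, 0, 0, 0, 0, 0, 0])

```text
clock: 14.2
eef_pos: [491.4, -326.9, 173.5]
eef_rot: [3.137, -0.001, 0.805]
wrist_force: [-1.0, 0.2, -0.2]
finger_gap: 0.4
```

Call:
arm_command(rows=[-40, 10, 0, 0, 0, -40, 10, 0, 0, 0, 0, 0, 0, 0, 0, 0, 0, 0, 0, 0])

```text
clock: 14.7
eef_pos: [410.8, -306.3, 169.8]
eef_rot: [-3.141, -0.0, 0.805]
wrist_force: [-0.3, -0.2, 0.3]
finger_gap: 0.4
```

```bash
python3 - <<'E'
from m import *
for n in('top','scene'):
    c=manip.camera(n);cv2.imwrite(f'pics/{n}5.png',c['image']);scan(c,n,n=='top')
s=manip.read_state();print(s['clock'],s['eef_pos'],s['wrist_force'])
E
```

```text
top lid z 122.02622724633477 circ 650.0611572265625 3.53647518157959 65.42194366455078 centroid [649.7388153    3.20734798]
scene lid z 122.06133250625135 circ 653.498046875 9.104764938354492 70.92890167236328 centroid [658.78682187  15.25544265]
green [268.7 205.6] 41 z 67.91591767089562 [ 492.5 -321.7   67.9]
red [257.3 197.7] 51 z 66.79056238792987 [ 491.9 -379.2   66.8]
scale 9525 ((655.1167602539062, 8.66046142578125), (328.16387939453125, 301.4912109375), 78.69095611572266)
console 1150 [ 525.5 -337.5   45. ] ((520.0960083007812, -345.21502685546875), (159.65370178222656, 135.0534210205078), 87.63846588134766)
14.8 [ 411.07829195 -306.31942235  169.74995768] [-0.05331814  0.23214299 -0.0481153 ]
```

View pics/scene5.png

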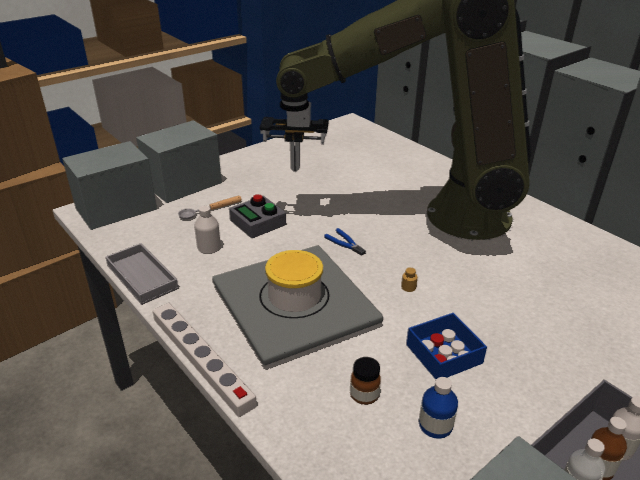

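The final view shows the tub in the ring at (294,285) and the green key back up at (269,206). The bystanders haven't moved and the arm is clear.

```bash
python3 -c "
from cell import manip
print(manip.sign_off())"
```

```text
the job is handed in; nothing more can be done
None
```

The tub now stands upright in the black ring, and the green key was then pressed fully down and came back up. I handed the job in at about 15 s, well inside the 51 s limit.

- **Tub:** I pushed it with the open fingers straddling it. After the first push, both cameras showed it a few mm short of centre, so I nudged it once more before touching the key. The last top view puts it at about (650, 3.4), against a ring centre of about (650.5, 2.5).
- **Green key:** I pressed it with closed fingers. It bottomed at about 72 mm TCP height, with up to about 22 N on the tool. After release, its top measured 67.9 mm, against 67.8 mm before.
- **Red key and bench:** The red key's height is unchanged to within 0.3 mm. In the last picture everything else looks unmoved, and the arm is clear with about 0 N at the wrist.
- **Camera disagreement:** The scene camera's lid and scale positions differ from the top camera's by several mm. It also sees the sides of things, so I used the top view for the final centring figure. I did not repeat the scene-view foot-gap measurement after the nudge; I only checked by eye that the foot was clear inside the ring.

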